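# Reset the sprung ejector plate of a slab mould with the flat tamper

### The job

The mould on the bench has just thrown out its slab and its sprung plate stands up level with the rim. Take the flat tamper from its tray, set its foot squarely on the plate and press the plate straight down with it until it bottoms out level and the spring catches at both ends hold it down; feel for the stop and do not lean on it there (a push of 2 kg is plenty, over 3.5 kg bends the plate). Then stand the tamper back upright in its tray, and leave the other things on the bench where they are.

Things in the scene. Friction and masses are not known exactly. Their poses are not given: they have to be found in the camera images.
- mould: aluminium mould frame screwed to the bench: base 100 mm (its x) x 140 mm (its y), four walls 9 mm thick with their rim 64 mm above the bench. Origin: centre of its underside, on the bench; z up. A 20 mm wide slot in the middle of each end wall (+y and -y) holds a steel spring catch
- mould_mouth (a point): centre of the cavity's open top, level with the rim, axes as the mould's. The cavity is 69 mm along x and 87 mm along y. The catch noses reach about 5 mm into it at both y ends, below the plate. A tamper within 4 mm of the centre and turned like the mould clears walls and noses
- catch_slot (a point): middle of the catch slot in the +y end wall, 48 mm from the cavity's centre; the other is opposite. Each catch is pushed aside as the plate passes and snaps back over the plate's end, holding it about 2 mm above its stops. A release tab sticks out to 65 mm from the centre: leave it alone
- ejector_plate: flat loose steel plate, 66 mm (x) x 84 mm (y) x 6 mm, lying in the cavity on spring pins; origin: centre of its underside, axes as the mould's. Its top starts 2 mm below the rim. It bottoms on hard rubber stops 20 to 37 mm below its start: how deep depends on a bed height that cannot be seen. Pressed off centre or by a tilted tamper it tips; over 35 N damages it
- tamper: flat hand tamper, 95 mm tall, about 0.35 kg: aluminium foot 56 mm (its x) x 64 mm (its y) x 10 mm, flat below; brass neck; wooden guard 46 x 50 mm with its top 40 mm above the foot's face; above that the wooden handle. Origin: centre of the foot's face (underside), z up along the handle. Used with its y along the mould's y, either way round
- tamper_grip (a point): where to grasp the tamper: middle of its rounded rectangular handle, 68 mm above the foot's face. The handle is 28 mm along the tamper's x and 36 mm along its y and runs from 40 to 95 mm above the face
- plate_top (a point): centre of the plate's top, where to press. The springs push up with about 2 N at the start and 6 to 9 N at the stop; passing the catches adds 1 to 3 N; on the stop the force climbs steeply, about 20 N per mm of squeeze. A push of about 18 N shows that it is on its stops with both catches over it
- rest: the tamper's tray of light wood with a rubber liner, fixed, 88 mm (its x) x 96 mm (its y); border 7 mm wide and 12 mm high, inside 74 x 82 mm with the floor 6 mm above the bench. Origin: centre of its underside. The tamper stands in it, its y along the tray's y, either way round
- spanner: open-ended steel spanner 225 mm long lying on the bench, bystander; origin at its centre
- hex_key: black hex key 94 mm long lying on the bench, bystander; origin at its centre
- marker: white and black marker pen 135 mm long, bystander; origin at its centre
- zinc_strip: bright zinc strip 30 x 62 x 9 mm lying on the bench, bystander; origin at the centre of its underside

How it is judged:
On the way:
1. the tamper's foot has pressed the plate, level, at least 17 mm down into the mould (distance of ejector_plate from where it was at the start of the episode above 0.017 m and contact force between tamper and ejector_plate above 3 N and angle between ejector_plate's own z axis and vertical below 0.05 rad), for 0.2 s.
At the end, for the whole second after the job is handed in: the plate is held down by both catches by itself (its underside less than 42 mm above the bench; only the catches can keep it there) and level within 2 degrees; the tamper stands upright on the floor of its tray, within 12 mm of its centre, at rest (z of ejector_plate in the frame of mould below 0.042 m and angle between ejector_plate's own z axis and vertical below 0.035 rad and linear speed of each of ejector_plate, tamper below 0.01 m/s and horizontal distance between tamper and rest below 0.012 m and z of tamper in the frame of rest below 0.009 m and angle between tamper's own z axis and vertical below 0.06 rad); the robot touches nothing.
It fails at once if the plate is pressed with more than 35 N (contact force between tamper and ejector_plate above 35 N).
It fails at once if the plate is tipped by more than about 6 degrees (angle between ejector_plate's own z axis and vertical above 0.11 rad).
It fails at once if the plate is pressed with the fingers or the arm instead of the tamper (contact force between any of the fingers, the arm and ejector_plate above 1 N).
It fails at once if a bystander is shifted by more than 20 mm (distance of any of spanner, hex_key, marker, zinc_strip from where it was at the start of the episode above 0.02 m).
It also fails if it takes over 61 s, if anything falls off the work surface, if the arm or the gripper's body presses on something with over 40 N, if the wrist force passes 120 N, or if a joint passes its speed limit or range.

### The arm

A 7-joint arm with a two-finger parallel gripper is mounted at the origin on a cart in front of the work surface, level with it; the furniture and walls round the work are solid. World frame = base frame: x ahead of the robot, y to its left, z up, the work surface at z = 0. Lengths are in m, angles in rad, forces in N, time in s.
With the tool pointing down it reaches from about 0.4 to 0.85 m from the base axis. Payload 10.4 kg.
Tool frame: the origin (TCP) lies at the very end of the fingers, on their centre line; the grasp point (between the pads) lies 19 mm behind it; z points along the fingers, y is the line along which they close (so a half turn about z gives the same grasp; the last joint's range is limited). The gripper opens to 87 mm and grips with 3 to 60 N. Pads are 19 mm wide; open, the fingers measure 117 mm over their backs; the gripper's body (75 mm by 190 mm) begins 51 mm behind the grasp point.
Start: joints at [1.293, 0.332, -0.065, 1.46, 0.022, 1.35, -0.088], TCP at [0.158, -0.605, 0.223] pointing down, gripper open.
Joint ranges: [-2.6, 2.6], [-0.5, 2.12], [-1.47, 1.34], [0.16, 2.42], [-1.27, 4.41], [0.06, 2.06], [-2.6, 2.6]. Speed limits (rad/s): [2.22, 2.22, 2.79, 2.79, 3.14, 3.14, 3.14].

### API

Orientations are given as a unit quaternion [x, y, z, w].
In Python, from bench import * gives the robot as it stands.
- The arm moves only by the tool step_arm, never from a script. Its arguments are lists of equal length, an entry for each row: "delta_pos": the shift along the world's x, y, z in units of 25 mm (1.0 is 25 mm), a list of three; "turn": the turn about the world's z in units of 0.12 rad (1.0 is 0.12 rad). In form: {"delta_pos": [[tx, ty, tz], ...], "turn": [turn, ...]}. A call has 1 to 12 rows; each row shifts and turns the commanded pose from where the row before left it; what a row does not reach is not made up. A row lasts 1/10 s, in which the tool goes at most 50 mm and 8.59 degrees, less where a joint would pass 70% of its speed; a pose out of reach is approached as far as the arm can. A call with a number of a shift or a turn outside -1 to 1 is refused whole. A call with a gripper value outside its range is refused whole. "grip" is the closure, from 0 (fully open) to 1 (shut), set as the call begins (left out, the last holds). The fingers move at their own pace and stop on an object; "newtons" is the grip in N (left out, the last holds). Time passes only in rows, so rows that do not move let the fingers close. It gives the time, the measured TCP pose, the force, the opening and the grip force at its end, in the units of the state.
- read_state(): the state, without advancing time (a new reading comes with each control period).
- camera(name): name is "side" or "top"; returns a dict with "image" (384x512x3 uint8, red, green, blue), "z_map" (384x512 float32, m along the optical axis (not along the pixel's ray), 0 where there is no reading), "mtx" (3x3 intrinsics, pixels), "view" (4x4, takes a point from world to camera coordinates). Camera axes: x right, y up, looking along -z (the intrinsics and any distortion apply to the point x, -y, -z); pixel columns grow to the right and rows downward; lengths in m; the calibration is good to about 2 mm. A picture is of the moment at which its call begins.
- close_job(): hands the job in; it is judged then, once.
The state is a dict: "time": time; "joint_positions": joint angles; "joint_vel": joint speeds; "joint_torque": joint torques, N m; "ee_pos": TCP position; "eef_rot": TCP orientation; "ft_force": force on the tool from outside, world axes, zero at the start; "torque": the same for the moment, N m; "width": finger opening in m; "grip_force": force on a finger pad.
Only numpy, scipy, OpenCV 4.12 (cv2) and the standard library are available. Lean on these libraries where they do the work, as an engineer would, in place of code of your own. Each camera call takes 0.05 s, during which the arm holds its last target. There are 200 camera calls.

## Working session

There is one attempt and no reset: what is moved stays moved. The work goes in short steps, Python scripts to look and compute and a tool call to move; the robot and the scene stay as the last step left them, time stands still between calls to the robot, and variables do not carry over. Pictures are saved under pics/ and viewed, at most 10 in all, crops included, and the job is handed in when it is done.

Besides the shell and the picture viewer there is one more tool, called after "Request:" as a command line: name --pt "numbers of a row" for each row, then --argument value for the rest. step_arm: Moves the arm, as the interface text tells. Shifts and turns lie within -1 to 1; 1 stands for 25 mm of shift or 0.12 rad of turn. Its arguments: {"type":"object","properties":{"delta_pos":{"type":"array"},"turn":{"type":"array"},"grip":{"type":"number"},"newtons":{"type":"number"}},"required":["delta_pos","turn"]}

```bash
mkdir -p pics
cat > h.py <<'E'
from bench import *
import numpy as np, cv2
def snap(n):
    c=camera(n); np.savez(f'{n}.npz',**c); return c
def world(c,u,v,z=None):
    """pixel -> world, by depth map, or on plane z"""
    K=c['mtx']; T=np.linalg.inv(c['view'])
    d=np.array([(u-K[0,2])/K[0,0],-(v-K[1,2])/K[1,1],-1.0])
    o=T[:3,3]; r=T[:3,:3]@d
    s=c['z_map'][int(round(v)),int(round(u))] if z is None else (z-o[2])/r[2]
    return o+s*r
def pix(c,p):
    q=c['view']@np.append(p,1); K=c['mtx']
    return K[0,0]*q[0]/-q[2]+K[0,2], K[1,1]*-q[1]/-q[2]+K[1,2]
E
python3 - <<'E'
from h import *
for n in('top','side'):
    c=snap(n); cv2.imwrite(f'pics/{n}0.png',cv2.resize(c['image'][:,:,::-1],(768,576)))
    print(n,np.linalg.inv(c['view'])[:3].round(3).tolist(),c['mtx'].round(1).tolist())
s=read_state(); print(s)
E
```

```text
top [[0.069, 0.975, -0.211, 0.347], [-0.998, 0.068, -0.011, 0.143], [0.003, 0.211, 0.977, 0.908]] [[411.9, 0.0, 257.5], [0.0, 411.9, 187.4], [0.0, 0.0, 1.0]]
side [[0.308, -0.77, 0.558, 1.038], [0.951, 0.246, -0.186, -0.04], [0.006, 0.588, 0.809, 0.782]] [[441.0, 0.0, 258.4], [0.0, 441.0, 191.4], [0.0, 0.0, 1.0]]
{'time': 0.1, 'joint_positions': array([ 1.29338772,  0.33280205, -0.06467365,  1.4608381 ,  0.02162383,
        1.34993726, -0.08847982]), 'joint_vel': array([-4.23811751e-05, -2.10985147e-03, -1.43458831e-03, -4.12120746e-04,
       -2.72765942e-04, -1.53775534e-04,  3.84878367e-05]), 'joint_torque': array([ 1.35546517e-03, -6.24546218e+01,  2.46575545e-02, -3.90718174e+01,
       -6.13811798e-02,  3.64833721e-02,  1.04722317e-04]), 'ee_pos': array([ 0.15742199, -0.60448783,  0.22184678]), 'eef_rot': array([ 9.91893611e-01,  1.27069469e-01, -1.26866741e-04, -6.31859367e-04]), 'ft_force': array([-0.88320447,  0.45992104,  0.67563532]), 'torque': array([0.01193897, 0.06129115, 0.02741341]), 'grip_force': 0.0, 'width': 0.08691100854988017}
```

View pics/top0.png

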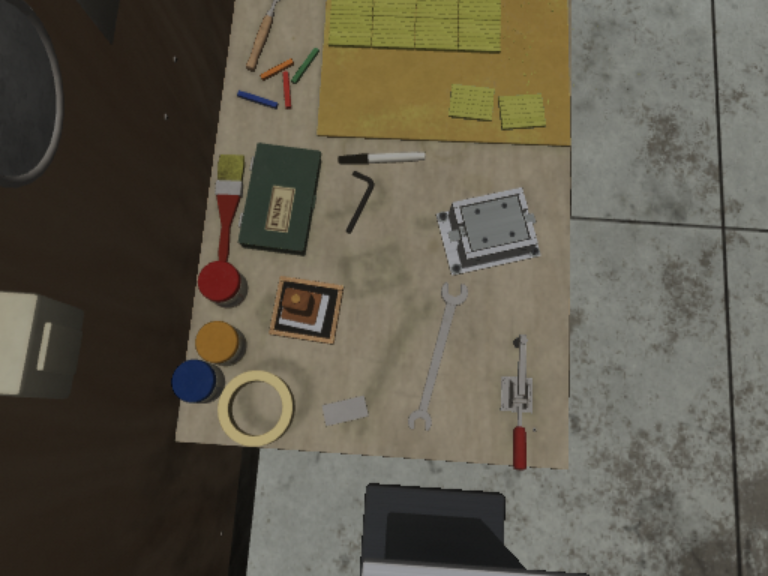

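View pics/side0.png

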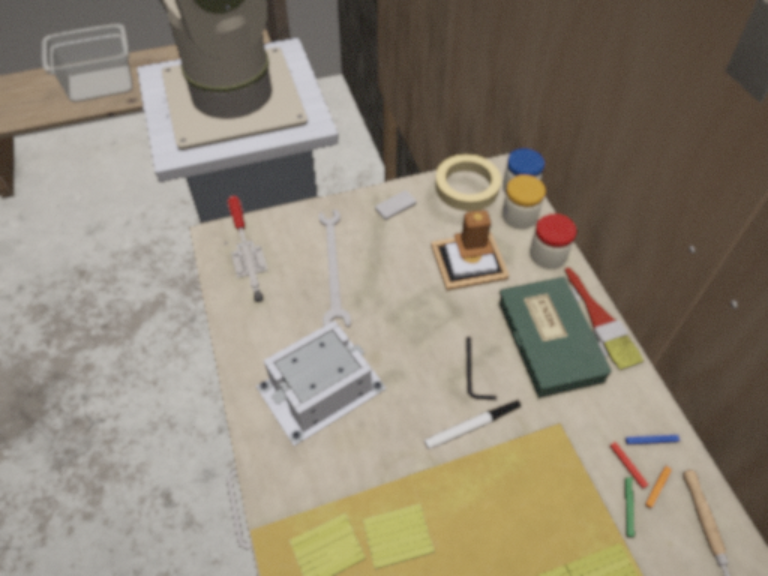

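The top view shows the tray with tamper at about (205,207) and the mould at (328,153), in full-resolution pixels. Next, an enlarged view of both.

Run:
```python
import numpy as np,cv2
def crop(n,u,v,w,h,s):
    im=np.load(n+'.npz')['image'][v:v+h,u:u+w,::-1]
    im=cv2.resize(im,None,fx=s,fy=s,interpolation=cv2.INTER_CUBIC)
    for i in range(0,w,10):
        cv2.line(im,(i*s,0),(i*s,6),(0,255,0),1);cv2.putText(im,str(u+i),(i*s,16),0,.32,(0,0,255),1)
    for i in range(0,h,10):
        cv2.line(im,(0,i*s),(6,i*s),(0,255,0),1);cv2.putText(im,str(v+i),(8,i*s+4),0,.32,(0,0,255),1)
    return im
a=np.hstack([crop('top',285,120,80,66,5),crop('top',170,174,80,66,5)])
b=np.hstack([crop('side',170,210,100,66,4),crop('side',270,125,100,66,4)])
cv2.imwrite('pics/z.png',np.vstack([a,b]))
```

```text
(no output)
```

View pics/z.png

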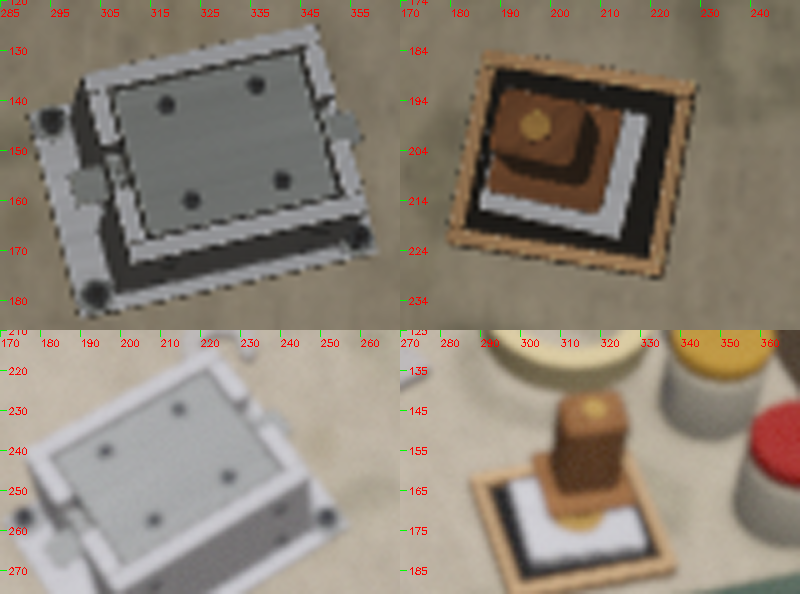

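Run:
```python
from h import *
t=dict(np.load('top.npz')); s=dict(np.load('side.npz'))
T=lambda x,y,u0,v0,z:world(t,u0+x/5,v0+y/5,z)
S=lambda x,y,u0,v0,z:world(s,u0+x/4,v0+y/4,z)
def rep(n,P):
    P=np.array(P); print(n,'c',P.mean(0).round(4),'sides',[round(float(np.linalg.norm(P[i]-P[(i+1)%len(P)])),4) for i in range(len(P))],
     'ang',[round(float(np.arctan2(*(P[(i+1)%len(P)]-P[i])[[1,0]])),3) for i in range(len(P))])
rep('plate',[T(x,y,285,120,.062) for x,y in[(108,90),(300,52),(345,195),(148,238)]])
rep('screws',[T(x,y,285,120,.062) for x,y in[(167,105),(256,86),(283,181),(192,201)]])
rep('base?',[T(x,y,285,120,.008) for x,y in[(28,118),(82,317)]])
rep('screws side',[S(x,y,170,210,.062) for x,y in[(106,121),(179,79),(228,147),(153,190)]])
rep('tray',[T(x,y,170,174,.012) for x,y in[(85,50),(297,82),(262,277),(47,243)]])
rep('foot',[T(x,y,170,174,.016) for x,y in[(246,112),(219,238),(80,208)]])
a,b=T(246,112,170,174,.016),T(80,208,170,174,.016); print('foot c',(a+b)/2)
print('knob top',T(136,125,170,174,.101),'side',S(194,78,270,125,.101))
rep('tray side',[S(x,y,270,125,.012) for x,y in[(72,150),(120,262),(275,240)]])
print('depth: plate',world(t,329.9,148.6),'knob',world(t,197,199),'rest side',world(s,310,189-40))
```

```text
plate c [0.6256 0.003  0.062 ] sides [0.0855, 0.0664, 0.0868, 0.0678] ang [-1.297, -2.824, 1.861, 0.297]
screws c [0.6257 0.0034 0.062 ] sides [0.0397, 0.0438, 0.0402, 0.0439] ang [-1.282, -2.846, 1.863, 0.283]
base? c [0.6033 0.0701 0.008 ] sides [0.0961, 0.0961] ang [-2.835, 0.306]
screws side c [0.6284 0.0057 0.062 ] sides [0.0399, 0.0441, 0.0399, 0.0433] ang [1.868, 0.283, -1.293, -2.859]
tray c [0.4899 0.2665 0.012 ] sides [0.0958, 0.0878, 0.0953, 0.0874] ang [-1.654, 3.05, 1.483, -0.086]
foot c [0.4791 0.261  0.016 ] sides [0.0568, 0.0623, 0.0833] ang [3.022, 1.427, -0.964]
foot c [0.48996644 0.27010985 0.016     ]
knob top [0.48959823 0.27020517 0.101     ] side [0.49191238 0.27194867 0.101     ]
tray side c [0.5087 0.2527 0.012 ] sides [0.0818, 0.0869, 0.1255] ang [-0.03, 1.433, -2.413]
depth: plate [0.62573645 0.00330638 0.06174908] knob [0.48975837 0.27077136 0.09993396] rest side [0.49000869 0.2548774  0.09081394]
```

The sizes match the given ones: 84×66 plate, 96×88 tray. The mould is at (0.627, 0.0045) with yaw 0.29, the tray at (0.490, 0.2665) with yaw -0.086, and the tamper at (0.490, 0.270) with yaw about -0.13. I'll grip across the handle's x, turning +1.18 on the way.

Request:
step_arm --pt "1 1 0" --pt "1 1 0" --pt "1 1 0" --pt "1 1 0" --pt "1 1 0" --pt "1 1 0" --pt "1 1 0" --pt "1 1 0" --pt "1 1 0" --pt "1 1 0" --pt "1 1 0" --pt "1 1 0" --turn '[0.5,0.5,0.5,0.5,0.5,0.5,0.5,0.5,0.5,0.5,0.5,0.5]' --grip 0

```text
time: 1.3
ee_pos: [0.4582, -0.3037, 0.2223]
eef_rot: [0.883, 0.469, -0.0, -0.0]
ft_force: [-0.0, 0.2, 0.4]
width: 0.0872
grip_force: 0.0
```

Request:
step_arm --pt "1 1 0" --pt "0.3 1 0" --pt "0 1 0" --pt "0 1 0" --pt "0 1 0" --pt "0 1 0" --pt "0 1 0" --pt "0 1 0" --pt "0 1 0" --pt "0 1 0" --pt "0 1 0" --pt "0 1 0" --turn '[0.4,0.4,0.4,0.4,0.4,0.4,0.4,0.4,0.4,0.3,0,0]'

```text
time: 2.5
ee_pos: [0.4899, -0.0027, 0.2226]
eef_rot: [0.75, 0.661, 0.0, 0.0]
ft_force: [-0.0, 0.2, -0.5]
width: 0.0869
grip_force: 0.0
```

Request:
step_arm --pt "0 1 0" --pt "0 1 0" --pt "0 1 0" --pt "0 1 0" --pt "0 1 0" --pt "0 1 0" --pt "0 1 0" --pt "0 1 0" --pt "0 1 0" --pt "0 0.8 0" --pt "0 0 0" --pt "0 0 0" --turn '[0,0,0,0,0,0,0,0,0,0,0,0]'

```text
time: 3.7
ee_pos: [0.4895, 0.2409, 0.2224]
eef_rot: [0.75, 0.661, -0.0, -0.0]
ft_force: [-0.5, -0.5, -0.6]
width: 0.0867
grip_force: 0.0
```

Request:
step_arm --pt "0.03 0.6 -0.5" --pt "0 0.6 -0.8" --pt "0 0 -1" --pt "0 0 -1" --pt "0 0 -1" --pt "0 0 -1" --pt "0 0 -0.8" --pt "0 0 -0.6" --pt "0 0 0" --pt "0 0 0" --turn '[0,0,0,0,0,0,0,0,0,0]'

```text
time: 4.7
ee_pos: [0.4911, 0.27, 0.0557]
eef_rot: [0.751, 0.66, 0.0, 0.0]
ft_force: [0.7, 0.1, -0.1]
width: 0.087
grip_force: 0.0
```

Request:
step_arm --pt "0 0 0" --pt "0 0 0" --pt "0 0 0" --pt "0 0 0" --pt "0 0 0" --pt "0 0 0" --pt "0 0 0" --pt "0 0 0" --turn '[0,0,0,0,0,0,0,0]' --grip 1 --newtons 40

```text
time: 5.5
ee_pos: [0.4908, 0.2702, 0.055]
eef_rot: [0.751, 0.66, -0.0, -0.0]
ft_force: [-0.9, -0.7, 0.2]
width: 0.0311
grip_force: 0.0
```

Run:
```python
from h import *
a=snap('top')['image'][110:240,150:370,::-1]; b=snap('side')['image'][80:290,160:390,::-1]
cv2.imwrite('pics/g.png',np.vstack([cv2.resize(a,(460,272)),cv2.resize(b,(345,315))[:, :].copy() if 0 else cv2.resize(b,(460,420))])[:600])
print(read_state())
```

```text
{'time': 5.6, 'joint_positions': array([ 0.07498196,  0.47247368, -0.80252679,  1.78231995,  0.38636891,
        1.05184187, -0.99665006]), 'joint_vel': array([ 0.00024162,  0.00045951, -0.00012776, -0.0010713 , -0.00117247,
       -0.00225341, -0.00080592]), 'joint_torque': array([ 1.44393621e-01, -5.44352317e+01, -1.18208188e+01, -3.23854172e+01,
        1.06238300e-02, -7.30963913e-02,  1.07934531e-03]), 'ee_pos': array([0.49065096, 0.27015759, 0.05496782]), 'eef_rot': array([ 7.50851726e-01,  6.60470797e-01, -1.01563802e-04, -3.08272732e-05]), 'ft_force': array([-0.96882764, -0.7194687 ,  0.19114081]), 'torque': array([-0.04952325, -0.05801808,  0.00729535]), 'grip_force': 39.84426111448556, 'width': 0.027450604196186053}
```

View pics/g.png

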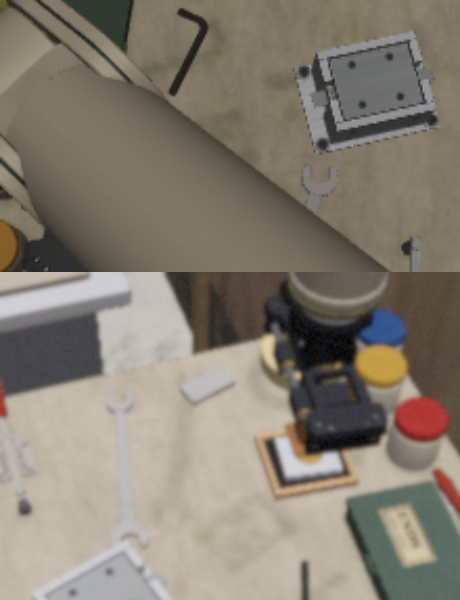

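The tamper is held: width 27.5 mm, 40 N. I'll lift and carry it above the mould.

Request:
step_arm --pt "0 0 0.3" --pt "0 0 0.7" --pt "0 0 1" --pt "0 0 1" --pt "0 0 1" --pt "0.2 -0.4 0.4" --pt "0.5 -0.9 0" --pt "0.5 -1 0" --pt "0.5 -1 0" --pt "0.5 -1 0" --pt "0.5 -1 0" --pt "0.5 -1 0" --turn '[0,0,0,0,0,0,0.3,0.35,0.35,0.35,0.35,0.35]'

```text
time: 6.8
ee_pos: [0.5712, 0.1104, 0.1651]
eef_rot: [0.664, 0.748, -0.0, 0.0]
ft_force: [0.7, 0.1, -2.9]
width: 0.028
grip_force: 39.8
```

Request:
step_arm --pt "0.5 -1 0" --pt "0.5 -1 0" --pt "0.5 -1 0" --pt "0.5 -0.8 0" --pt "0.5 -0.5 0" --pt "0.2 -0.3 0" --pt "0 0 0" --pt "0 0 0" --turn '[0.35,0.35,0.35,0.35,0,0,0,0]'

```text
time: 7.6
ee_pos: [0.6378, -0.0016, 0.165]
eef_rot: [0.599, 0.801, 0.0, -0.0]
ft_force: [-1.0, 0.4, -3.9]
width: 0.0277
grip_force: 39.8
```

Run:
```python
from h import *
t=snap('top');s=snap('side')
p=pix(s,[.627,.005,.13]);q=pix(t,[.627,.005,.1]);print(p,q)
a=t['image'][100:200,270:400,::-1]; u,v=int(p[0]),int(p[1]);print(u,v)
b=s['image'][v-50:v+80,u-65:u+65,::-1]
np.savez('b.npz',o=[u-65,v-50])
cv2.imwrite('pics/m.png',np.hstack([cv2.resize(b,(520,520),interpolation=2),cv2.resize(a,(260,520*0+200))if 0 else np.pad(cv2.resize(a,(260,200)),((0,320),(0,0),(0,0)))]))
r=read_state();print(r['ee_pos'],r['eef_rot'],r['ft_force'],r['torque'],r['width'],r['joint_positions'])
```

```text
(np.float64(207.86915331064182), np.float64(223.5251324438047)) (np.float64(332.3496048469751), np.float64(142.32044615793427))
207 223
[ 0.63775237 -0.00107697  0.16526925] [ 5.98465242e-01  8.01148750e-01  1.33352247e-04 -1.26143785e-04] [-0.70668682  0.0199089  -2.84007228] [ 0.02940556 -0.16144153 -0.02513481] 0.02772916195371878 [ 0.50028644  0.51005134 -0.78233549  1.46701168  0.36343671  1.31390634
 -0.02290899]
```

View pics/m.png

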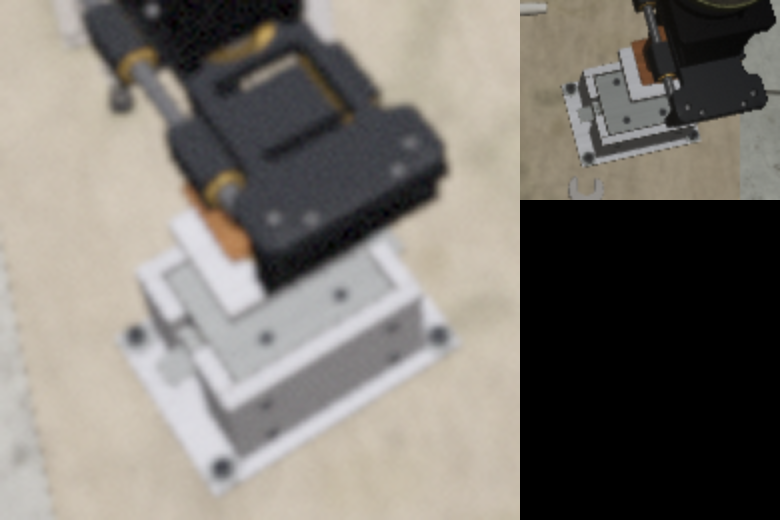

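The foot's yaw agrees with the mould's. I'll shift by (-10.5, +4.8) mm, come down to just above the rim and check.

Request:
step_arm --pt "-0.2 0.1 0" --pt "-0.22 0.09 0" --pt "0 0 -0.5" --pt "0 0 -0.7" --pt "0 0 -0.5" --pt "0 0 0" --pt "0 0 0" --turn '[0,0,0,0,0,0,0]'

```text
time: 8.4
ee_pos: [0.6277, 0.0025, 0.1224]
eef_rot: [0.599, 0.801, -0.0, -0.0]
ft_force: [0.0, -0.2, -1.4]
width: 0.028
grip_force: 39.8
```

Run:
```python
from h import *
t=snap('top');s=snap('side')
a=t['image'][115:195,280:370,::-1].copy()
b=s['image'][200:300,165:265,::-1].copy()
r=read_state();print(r['ee_pos'],r['ft_force'],r['torque'],r['width'])
k=6
a=cv2.resize(a,None,fx=4.4,fy=4.4,interpolation=2); b=cv2.resize(b,None,fx=4,fy=4,interpolation=2)
# overlay expected foot top-face/bottom corners for tamper at the measured TCP
p=r['ee_pos']; y=.2874; R=np.array([[np.cos(y),-np.sin(y)],[np.sin(y),np.cos(y)]])
for c,im,u0,v0,f in((t,a,280,115,4.4),(s,b,165,200,4)):
    for h,col in((p[2]-.049,(0,0,255)),(p[2]-.039,(0,255,0))):
        P=[pix(c,[*(p[:2]+R@np.array(q)),h]) for q in((.028,.032),(.028,-.032),(-.028,-.032),(-.028,.032))]
        cv2.polylines(im,[np.array([((u-u0+.5)*f,(v-v0+.5)*f) for u,v in P]).astype(int)],True,col,1)
    P=[pix(c,[*(np.array([.627,.0045])+R@np.array(q)),.064]) for q in((.0345,.0435),(.0345,-.0435),(-.0345,-.0435),(-.0345,.0435))]
    cv2.polylines(im,[np.array([((u-u0+.5)*f,(v-v0+.5)*f) for u,v in P]).astype(int)],True,(255,0,0),1)
h=400; pad=np.zeros((400,396,3),np.uint8); pad[:a.shape[0]]=a[:400]
cv2.imwrite('pics/m2.png',np.hstack([pad,b]))
```

```text
[0.62827665 0.00259662 0.12330235] [-0.46645325  0.08963054 -2.18723029] [ 0.01205153 -0.15576147  0.05032438] 0.028095611239695464
```

View pics/m2.png

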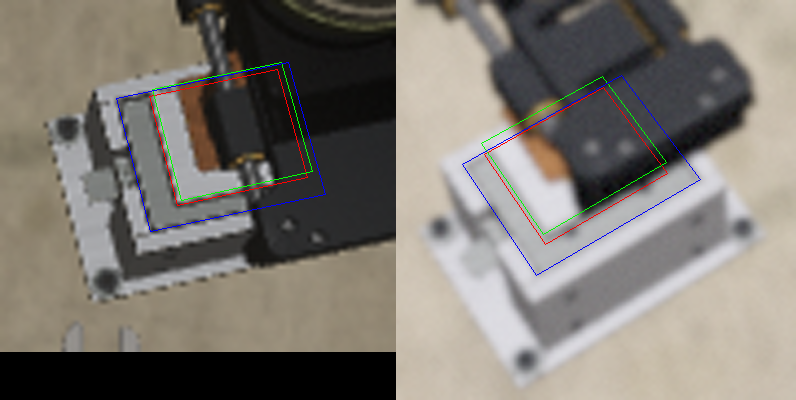

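The overlays fit within the camera bias; the remaining correction is about 1 mm. I'll come down to contact, centred.

Request:
step_arm --pt "-0.03 0.045 -0.1" --pt "0 0 -0.2" --pt "0 0 -0.12" --pt "0 0 -0.1" --pt "0 0 -0.1" --pt "0 0 0" --pt "0 0 0" --turn '[0,0,0,0,0,0,0]'

```text
time: 9.2
ee_pos: [0.627, 0.0035, 0.1071]
eef_rot: [0.599, 0.801, -0.0, -0.0]
ft_force: [-2.1, -0.6, -0.7]
width: 0.0279
grip_force: 39.8
```

```bash
python3 -c "
from bench import *
r=read_state();print(r['ee_pos'],r['eef_rot'],r['ft_force'],r['torque'])"
```

```text
[0.62696311 0.00349481 0.10713634] [ 5.99114903e-01  8.00663053e-01 -8.41395139e-05 -4.72242083e-05] [-2.12744477 -0.61390355 -0.65880529] [-0.10402704  0.34386326  0.03099661]
```

Request:
step_arm --pt "0 0 -0.1" --pt "0 0 -0.1" --pt "0 0 -0.1" --pt "0 0 -0.1" --pt "0 0 0" --pt "0 0 0" --turn '[0,0,0,0,0,0]'

```text
time: 9.8
ee_pos: [0.6271, 0.0035, 0.0971]
eef_rot: [0.599, 0.801, 0.0, 0.0]
ft_force: [-1.6, 0.0, 1.3]
width: 0.0282
grip_force: 39.8
```

```bash
python3 -c "
from bench import *
r=read_state();print(r['ee_pos'],r['eef_rot'],r['ft_force'],r['torque'])"
```

```text
[0.62713756 0.00353639 0.09708236] [5.99131638e-01 8.00650525e-01 1.04403070e-04 7.38977361e-05] [-1.57467998  0.04191944  1.33693683] [-0.03973881  0.22180104 -0.04454874]
```

Request:
step_arm --pt "0 0 -0.06" --pt "0 0 -0.06" --pt "0 0 -0.06" --pt "0 0 0" --pt "0 0 0" --turn '[0,0,0,0,0]'

```text
time: 10.3
ee_pos: [0.6271, 0.0035, 0.0925]
eef_rot: [0.599, 0.801, 0.0, 0.0]
ft_force: [-1.0, -0.6, 2.2]
width: 0.028
grip_force: 39.8
```

Request:
step_arm --pt "0 0 -0.03" --pt "0 0 -0.03" --pt "0 0 0" --turn '[0,0,0]'

```text
time: 10.6
ee_pos: [0.6271, 0.0036, 0.0911]
eef_rot: [0.599, 0.801, 0.0, 0.0]
ft_force: [0.0, -1.2, 2.9]
width: 0.0279
grip_force: 39.8
```

Request:
step_arm --pt "0 0 -0.02" --pt "0 0 -0.02" --pt "0 0 0" --turn '[0,0,0]'

```text
time: 10.9
ee_pos: [0.6272, 0.0035, 0.09]
eef_rot: [0.599, 0.801, 0.0, 0.0]
ft_force: [-0.1, 0.3, 2.3]
width: 0.0282
grip_force: 39.8
```

Request:
step_arm --pt "0 0 -0.02" --pt "0 0 -0.02" --pt "0 0 0" --turn '[0,0,0]'

```text
time: 11.2
ee_pos: [0.6272, 0.0036, 0.0891]
eef_rot: [0.599, 0.801, 0.0, 0.0]
ft_force: [0.4, -0.7, 3.1]
width: 0.0281
grip_force: 39.8
```

Request:
step_arm --pt "0 0 -0.02" --pt "0 0 -0.02" --pt "0 0 0" --turn '[0,0,0]'

```text
time: 11.5
ee_pos: [0.6271, 0.0035, 0.088]
eef_rot: [0.599, 0.801, 0.0, 0.0]
ft_force: [0.7, 0.3, 2.8]
width: 0.0278
grip_force: 39.8
```

Request:
step_arm --pt "0 0 -0.02" --pt "0 0 -0.02" --pt "0 0 0" --turn '[0,0,0]'

```text
time: 11.8
ee_pos: [0.6271, 0.0035, 0.0876]
eef_rot: [0.599, 0.801, 0.0, 0.0]
ft_force: [-1.7, -0.7, 8.3]
width: 0.0276
grip_force: 39.8
```

Resistance is rising, from either the catches or the stop. Finer steps now.

Request:
step_arm --pt "0 0 -0.012" --pt "0 0 0" --pt "0 0 0" --turn '[0,0,0]'

```text
time: 12.1
ee_pos: [0.6272, 0.0036, 0.0876]
eef_rot: [0.599, 0.801, 0.0, 0.0]
ft_force: [-3.3, -0.5, 11.2]
width: 0.0275
grip_force: 39.8
```

Request:
step_arm --pt "0 0 -0.014" --pt "0 0 0" --pt "0 0 0" --turn '[0,0,0]'

```text
time: 12.4
ee_pos: [0.6272, 0.0036, 0.0874]
eef_rot: [0.599, 0.801, 0.0, 0.0]
ft_force: [-4.3, -0.5, 11.9]
width: 0.028
grip_force: 39.8
```

```bash
python3 -c "
from bench import *
r=read_state();print(r['ee_pos'],r['eef_rot'],r['ft_force'],r['torque'])"
```

```text
[0.62720183 0.00358318 0.08744778] [5.99143220e-01 8.00641807e-01 3.10167913e-05 3.12227607e-04] [-4.29245919 -0.49658778 11.85003062] [-0.23397294  0.87081206 -0.01118007]
```

Request:
step_arm --pt "0 0 -0.016" --pt "0 0 0" --pt "0 0 0" --turn '[0,0,0]'

```text
time: 12.7
ee_pos: [0.6272, 0.0036, 0.0873]
eef_rot: [0.599, 0.801, -0.0, 0.0]
ft_force: [-5.2, -1.6, 14.9]
width: 0.0279
grip_force: 39.8
```

Request:
step_arm --pt "0 0 -0.012" --pt "0 0 0" --pt "0 0 0" --pt "0 0 0" --turn '[0,0,0,0]'

```text
time: 13.1
ee_pos: [0.6272, 0.0036, 0.0872]
eef_rot: [0.599, 0.801, -0.0, 0.0]
ft_force: [-5.5, -1.2, 16.7]
width: 0.0278
grip_force: 39.8
```

On the stop at about 19.5 N, some 24 mm down. I'll ease up and see whether the force vanishes after 2 mm, which would mean it's caught.

Request:
step_arm --pt "0 0 0.05" --pt "0 0 0.05" --pt "0 0 0.05" --pt "0 0 0.05" --pt "0 0 0.05" --pt "0 0 0.05" --pt "0 0 0" --pt "0 0 0" --turn '[0,0,0,0,0,0,0,0]'

```text
time: 13.9
ee_pos: [0.6268, 0.0035, 0.0929]
eef_rot: [0.599, 0.801, -0.0, -0.0]
ft_force: [-0.1, 0.4, -2.7]
width: 0.0277
grip_force: 39.8
```

```bash
python3 -c "
from bench import *
r=read_state();print(r['ee_pos'],r['eef_rot'],r['ft_force'],r['torque'])"
```

```text
[0.6268241  0.00348399 0.09288277] [ 5.99115659e-01  8.00662451e-01 -1.35144098e-04 -2.17503013e-04] [-0.08740611  0.35981983 -2.73959081] [-0.07726981 -0.14303874  0.04813091]
```

The force is back to the tamper's bare weight, so the plate is caught. Now back to the tray.

Request:
step_arm --pt "0 0 0.2" --pt "0 0 0.4" --pt "0 0 0.5" --pt "0 0 1" --pt "0 0 0.9" --pt "-0.25 0.5 0" --pt "-0.5 1 0" --pt "-0.5 1 0" --pt "-0.5 1 0" --pt "-0.5 1 0" --pt "-0.5 1 0" --pt "-0.5 1 0" --turn '[0,0,0,0,0,0,-0.4,-0.4,-0.4,-0.4,-0.4,-0.4]'

```text
time: 15.1
ee_pos: [0.5443, 0.1677, 0.168]
eef_rot: [0.708, 0.706, -0.0, -0.0]
ft_force: [0.8, -0.1, -3.4]
width: 0.0274
grip_force: 39.8
```

Request:
step_arm --pt "-0.5 1 0" --pt "-0.5 1 0" --pt "-0.5 1 0" --pt "-0.5 0.7 0" --pt "-0.5 0.3 0" --pt "-0.2 0 0" --pt "0 0 0" --pt "0 0 0" --turn '[-0.4,-0.3,0,0,0,0,0,0]'

```text
time: 15.9
ee_pos: [0.4791, 0.2646, 0.1682]
eef_rot: [0.738, 0.675, -0.0, 0.0]
ft_force: [1.2, -0.3, -2.9]
width: 0.028
grip_force: 39.8
```

Run:
```python
from h import *
t=snap('top');s=snap('side')
a=cv2.resize(t['image'][115:190,280:370,::-1],(480,400),interpolation=2)
b=cv2.resize(s['image'][60:220,230:380,::-1],(375,400),interpolation=2)
cv2.imwrite('pics/r.png',np.hstack([a[:,:400],b]))
c=world(t,329.9,148.6); print('plate centre',c)
for q in((-.02,-.025),(-.02,.025),(.02,-.025),(.02,.025)):
    R=np.array([[np.cos(.29),-np.sin(.29)],[np.sin(.29),np.cos(.29)]])
    w=R@q+[.626,.0034]; print(world(t,*pix(t,[*w,.04]))[2])
r=read_state();p=r['ee_pos'];print(p,r['eef_rot'],r['ft_force'],2*np.arctan2(r['eef_rot'][1],r['eef_rot'][0])-np.pi/2)
```

```text
plate centre [ 6.32355216e-01 -6.98088339e-06  4.16185671e-02]
0.040645481445256815
0.03875657375528507
0.04372118048081752
0.04056721379149075
[0.47913775 0.26490013 0.16816584] [7.37540958e-01 6.75302376e-01 2.28658799e-05 1.90260889e-04] [ 0.30105107  0.00399234 -3.42483966] -0.08804708675303075
```

View pics/r.png

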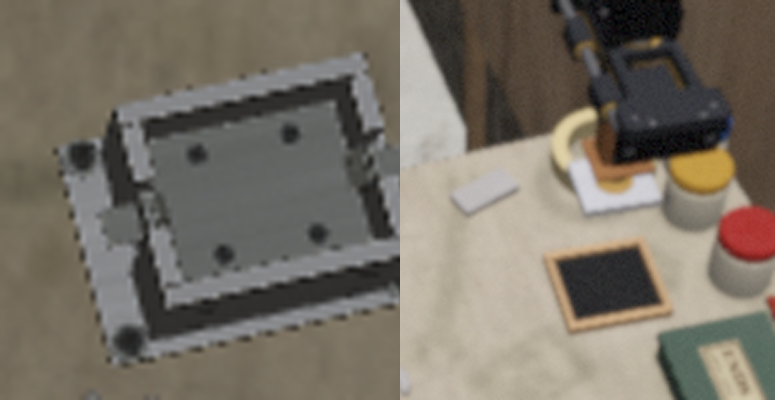

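The plate sits low between both catches. I'll check its level from the depth map before putting the tamper away.

Run:
```python
from h import *
for n in('top','side'):
    t=snap(n); R=np.array([[np.cos(.29),-np.sin(.29)],[np.sin(.29),np.cos(.29)]])
    def fit(z,c,xs,ys):
        A=[];B=[]
        for x in xs:
            for y in ys:
                w=world(t,*pix(t,[*(R@[x,y]+c),z])); q=R.T@(w[:2]-c); A.append([*q,1]);B.append(w[2])
        A=np.array(A);B=np.array(B); m=abs(B-np.median(B))<.006
        k=np.linalg.lstsq(A[m],B[m],rcond=None)[0]; return k.round(4),(B[m]-A[m]@k).std().round(4),m.sum()
    c=np.array([.626,.0034]) if n=='top' else np.array([.6284,.0057])
    ys=np.linspace(-.03,.03,25)
    print(n,'plate',fit(.041,c,np.linspace(-.022,.015,20) if n=='top' else np.linspace(-.015,.022,20),ys))
    print(n,'bench ref',fit(0,c+[-.12,.13],np.linspace(-.03,.03,20),ys))
```

```text
top plate (array([-0.0001,  0.0032,  0.0409]), np.float64(0.0015), np.int64(499))
top bench ref (array([-0.8208,  0.8538,  0.4891]), np.float64(0.0007), np.int64(215))
side plate (array([0.0157, 0.0002, 0.04  ]), np.float64(0.0013), np.int64(498))
side bench ref (array([ 0.005 ,  0.0002, -0.0013]), np.float64(0.0014), np.int64(500))
```

The plate is level, with its underside at about 34.5 mm. Placing the tamper.

Request:
step_arm --pt "0.25 0.05 0" --pt "0.23 0 -0.4" --pt "0 0 -0.8" --pt "0 0 -0.8" --pt "0 0 -0.8" --pt "0 0 -0.7" --pt "0 0 -0.5" --pt "0 0 -0.3" --pt "0 0 0" --pt "0 0 0" --turn '[0,0,0,0,0,0,0,0,0,0]'

```text
time: 17.1
ee_pos: [0.4907, 0.2676, 0.0612]
eef_rot: [0.737, 0.676, 0.0, 0.0]
ft_force: [-0.1, 0.1, -2.7]
width: 0.0276
grip_force: 39.8
```

Request:
step_arm --pt "0 0 -0.1" --pt "0 0 -0.08" --pt "0 0 0" --pt "0 0 0" --turn '[0,0,0,0]'

```text
time: 17.5
ee_pos: [0.4904, 0.2673, 0.0564]
eef_rot: [0.737, 0.676, 0.0, 0.0]
ft_force: [0.7, -0.1, -3.2]
width: 0.0278
grip_force: 39.8
```

Request:
step_arm --pt "0 0 -0.04" --pt "0 0 0" --pt "0 0 0" --turn '[0,0,0]'

```text
time: 17.8
ee_pos: [0.4903, 0.2673, 0.0552]
eef_rot: [0.737, 0.676, 0.0, 0.0]
ft_force: [0.2, 0.5, -2.3]
width: 0.0276
grip_force: 39.8
```

Request:
step_arm --pt "0 0 -0.03" --pt "0 0 0" --pt "0 0 0" --turn '[0,0,0]'

```text
time: 18.1
ee_pos: [0.4904, 0.2673, 0.0549]
eef_rot: [0.737, 0.676, 0.0, 0.0]
ft_force: [-2.3, -1.9, 5.7]
width: 0.0276
grip_force: 39.8
```

On the floor. Release and rise.

Request:
step_arm --pt "0 0 0" --pt "0 0 0" --pt "0 0 0" --pt "0 0 0" --pt "0 0 0" --pt "0 0 0" --pt "0 0 0" --pt "0 0 0" --turn '[0,0,0,0,0,0,0,0]' --grip 0

```text
time: 18.9
ee_pos: [0.4903, 0.2673, 0.0545]
eef_rot: [0.737, 0.676, 0.0, 0.0]
ft_force: [0.1, 0.5, 0.5]
width: 0.0824
grip_force: 0.0
```

Request:
step_arm --pt "0 0 0.3" --pt "0 0 0.6" --pt "0 0 1" --pt "0 0 1" --pt "0 0 1" --pt "0 0 1" --pt "0 0 1" --pt "0 0 1" --pt "0 -1 0.5" --pt "0 -1 0" --pt "0 -1 0" --pt "0 -1 0" --turn '[0,0,0,0,0,0,0,0,0,0,0,0]'

```text
time: 20.1
ee_pos: [0.4902, 0.1667, 0.2409]
eef_rot: [0.737, 0.676, 0.001, 0.0]
ft_force: [0.3, 0.0, -0.3]
width: 0.0867
grip_force: 0.0
```

Request:
step_arm --pt "0 -1 0" --pt "0 -1 0" --pt "0 -1 0" --pt "0 -1 0" --pt "0 -1 0" --pt "0 -1 0" --pt "0 -1 0" --pt "0 -1 0" --pt "0 -1 0" --pt "0 -1 0" --pt "0 0 0" --pt "0 0 0" --turn '[0,0,0,0,0,0,0,0,0,0,0,0]'

```text
time: 21.3
ee_pos: [0.4904, -0.0824, 0.2404]
eef_rot: [0.737, 0.676, 0.0, 0.0]
ft_force: [-1.0, 0.5, 0.3]
width: 0.0867
grip_force: 0.0
```

Run:
```python
from h import *
s=snap('side');t=snap('top')
a=cv2.resize(t['image'][100:300,150:380,::-1],(400,348),interpolation=2)
b=cv2.resize(s['image'][100:300,150:380,::-1],(400,348),interpolation=2)
cv2.imwrite('pics/e.png',np.hstack([a,b]));print(read_state()['width'])
```

```text
0.08697104463626744
```

View pics/e.png

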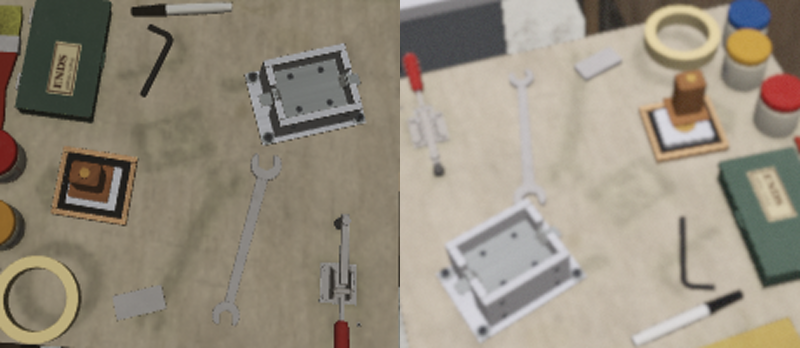

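The tamper stands upright and centred in its tray at (95,185) in the top crop. The plate is held down at (310,85), and the bystanders haven't moved.

```bash
python3 -c "
from bench import *
print(close_job())"
```

```text
the job is handed in; nothing more can be done
None
```

The job is handed in (no verdict was returned): the plate is caught down level by both catches after a push of about 20 N, the tamper stands upright in its tray, and nothing else on the bench was moved.

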